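Put the remotes back in their tray

ROBOT

A 7-joint arm with a two-finger parallel gripper is mounted at the origin on the work surface. World frame = base frame: x ahead of the robot, y to its left, z up, the work surface at z = 0. Lengths are in mm, angles in rad, forces in N, time in s.
With the tool pointing down it reaches from about 400 to 875 mm from the base axis. Payload 4.4 kg.
Tool frame: the origin (TCP) lies at the very end of the fingers, on their centre line; the grasp point (between the pads) lies 19 mm behind it; z points along the fingers, y is the line along which they close (so a half turn about z gives the same grasp; the last joint's range is limited). The gripper opens to 85 mm and grips with 20 to 120 N. Pads are 22 mm wide; open, the fingers measure 114 mm over their backs; the gripper's body (76 mm by 85 mm) begins 54 mm behind the grasp point. The pads swing forward as they close: fully open they stand 13 mm farther back than shut.
Start: joints at [-1.308, 0.628, 0.038, 1.517, -0.027, 0.996, -0.02], TCP at [209.866, 615.202, 231.313] pointing down, gripper open.
Joint ranges: [-3.06, 3.06], [-0.37, 2.12], [-1.25, 1.32], [0.18, 2.47], [-1.1, 4.24], [0.23, 1.98], [-2.94, 2.94]. Speed limits (rad/s): [2.57, 2.57, 3.14, 3.14, 3.14, 3.14, 3.14].

INTERFACE

Orientations are given as [roll, pitch, yaw] about the fixed x, y, z axes, in that order (R = Rz(yaw) Ry(pitch) Rx(roll)).
In Python, from cell import read_state, get_image, camera_info, finish_job gives the robot as it stands.
- The arm moves only by the tool play_rows, never from a script. Its argument "deltas" is one flat list of numbers, 7 for each row, row after row: the shift along the tool's x, y, z in mm, then the turn, a rotation vector about the tool's x, y, z in rad, then the opening, from 0 (shut) to 1 (fully open). In form: [dx, dy, dz, ax, ay, az, grip, dx, dy, dz, ax, ay, az, grip, ...]. A call has 1 to 10 rows; each row is the pose to reach, as a shift and turn from the pose commanded when the call began, along the tool's axes at that moment; what a row does not reach only later rows make up. A row lasts 1/8 s, in which the tool goes at most 62.5 mm and 10.7 degrees, less where a joint would pass 70% of its speed; a pose out of reach is approached as far as the arm can. A call with a gripper value outside its range is refused whole. The fingers move at their own pace and stop on an object; the grip force is fixed at half the most. Time passes only in rows, so rows that repeat a pose let the fingers close. It gives the time, the measured TCP pose, the force, the opening and the grip force at its end, in the units of the state.
- read_state(): the state, without advancing time (a new reading comes with each control period).
- get_image(name): name is "scene" or "top" or "wrist"; returns the picture (400x640x3 uint8, red, green, blue); there is no depth.
- camera_info(name): a dict with "fx", "fy", "cx", "cy" (pixels), "T" (4x4, takes a point from camera to world coordinates). Camera axes: x right, y down, z forward; pixel columns grow to the right and rows downward; lengths in mm; the calibration is good to about 2 mm. A picture is of the moment at which its call begins: read the wrist's pose just before it. camera_info takes no time and is no camera call; for the wrist camera it gives the pose at the moment of the call.
- finish_job(): hands the job in; it is judged then, once.
The state is a dict: "clock": time; "qpos": joint angles; "qd": joint speeds; "tau": joint torques, N m; "eef_pos": TCP position; "tool_rot": TCP orientation; "force": force on the tool from outside, world axes, zero at the start; "torque": the same for the moment, N m; "width": finger opening in mm; "gripper_force": force on a finger pad.
Only numpy, scipy, OpenCV 4.12 (cv2) and the standard library are available. Lean on these libraries where they do the work, as an engineer would, in place of code of your own. Each camera call takes 0.05 s, during which the arm holds its last target. There are 200 camera calls.

TASK

Tidy the table: put the three remote controls from the placemat into the wooden tray, each lying flat, keys up, down inside the hollow that is cut to its own shape (the long one in the long hollow, the short one in the short hollow, the round one in the round hollow). The glasses case and the mint tin look much like remotes but have no keys: leave them where they are, and do not disturb the mug or the can.

Things in the scene. Friction and masses are not known exactly. Their poses are not given: they have to be found in the camera images.
- remote_long: Long remote control: white plastic bar with square ends, 120 x 38 mm, 26 mm high, rows of small grey keys and a grey ring on top (1.5 to 2 mm proud). Origin: centre of its underside; x along its 120 mm length, y across, z up out of its top. It lies loose on the placemat (fixed, 3 mm thick). About 0.1 kg.
- remote_short: Short remote control: white plastic block, 80 x 42 mm, 26 mm high, five large grey keys on top (1.5 mm proud). Origin: centre of its underside; x along its 80 mm length, y across, z up out of its top. It lies loose on the placemat (fixed, 3 mm thick). About 0.07 kg.
- remote_round: Round remote control: white plastic puck, 54 mm in diameter, 26 mm high, with a cross of four grey keys round a grey dot on top (1.5 mm proud). Origin: centre of its underside; z up out of its top. It lies loose on the placemat (fixed, 3 mm thick). About 0.06 kg.
- insert_long: Fixed cork insert 154 x 86 x 10 mm, one of three side by side (order varies) in a fixed wooden tray (186 x 284 mm, rim 16 mm above the table, level with the inserts' tops). It has the long hollow: 144 mm (x) by 62 mm (y) for the long remote, with a dark felt floor, 7 mm deep, centred. Origin: centre of the insert's underside, 6 mm above the table; hollow's floor 3 mm, top face 10 mm above origin. x along the 154 mm side, z up.
- insert_short: Fixed cork insert 154 x 86 x 10 mm, one of three side by side (order varies) in a fixed wooden tray (186 x 284 mm, rim 16 mm above the table, level with the inserts' tops). It has the short hollow: 104 mm (x) by 66 mm (y) for the short remote, with a dark felt floor, 7 mm deep, centred. Origin: centre of the insert's underside, 6 mm above the table; hollow's floor 3 mm, top face 10 mm above origin. x along the 154 mm side, z up.
- insert_round: Fixed cork insert 154 x 86 x 10 mm, one of three side by side (order varies) in a fixed wooden tray (186 x 284 mm, rim 16 mm above the table, level with the inserts' tops). It has the round hollow: 76 mm in diameter for the round remote, with a dark felt floor, 7 mm deep, centred. Origin: centre of the insert's underside, 6 mm above the table; hollow's floor 3 mm, top face 10 mm above origin. x along the 154 mm side, z up.
- glasses_case: Look-alike to be left: glasses case, white, plain top without keys, round ends, 120 x 40 mm, 26 mm high. Origin: centre of its underside; x along its length, z up out of its top. It lies loose on the placemat (fixed, 3 mm thick).
- mint_tin: Look-alike to be left: round mint tin, white, plain lid without keys, 54 mm in diameter, 26 mm high. Origin: centre of its underside; z up out of its top. It lies loose on the placemat (fixed, 3 mm thick).
- mug: Bystander: black mug standing on the table beyond the work, 82 mm across the rim plus a handle, 85 mm high. Origin: centre of its underside.
- can: Bystander: steel can with a paper label standing on the table beyond the placemat, 74 mm in diameter, 85 mm high. Origin: centre of its underside.
There are look-alikes about, which are no part of the job. What is shaped like the remote_long but black is not meant. Leave any purple look-alike of the remote_short alone.

How it is judged:
By the outcome, as a careful person would: the job done as asked, in the order asked, and still so for the second after the job is handed in, with the robot touching nothing.
It also fails if it takes over 80 s, if anything falls off the work surface, if the arm or the gripper's body presses on something with over 40 N, if the wrist force passes 120 N, or if a joint passes its speed limit or range.

## Working session

There is one attempt and no reset: what is moved stays moved. The work goes in short steps, Python scripts to look and compute and a tool call to move; the robot and the scene stay as the last step left them, time stands still between calls to the robot, and variables do not carry over. Pictures are saved under pics/ and viewed, at most 14 in all, crops included, and the job is handed in when it is done.

Besides the shell and the picture viewer there is one more tool, called by a JSON object that holds its "fn" and its "kwargs". play_rows: Moves the arm, as the interface text tells. Its arguments: {"type":"object","properties":{"deltas":{"type":"array"}},"required":["deltas"]}

```bash
mkdir -p pics; python3 - <<'E'
from cell import *
import cv2
s=read_state();print(s['clock'],s['eef_pos'],s['tool_rot'],s['width'])
for n in['top','scene']:
    cv2.imwrite(f'pics/{n}0.png',get_image(n)[:,:,::-1]);c=camera_info(n);print(n,c)
E
```

```text
0.0 [209.67083489 614.59020069 230.38246946] [-3.13968027e+00  5.26588538e-05  2.81280909e+00] 85.66731901724289
top {'fx': 400.1101287366913, 'fy': 400.1101287366913, 'cx': 314.9573338306461, 'cy': 201.24298070091376, 'T': array([[ 1.05408834e-02, -9.90227497e-01,  1.39062556e-01,
         3.57855678e+02],
       [-9.99846650e-01, -1.23823701e-02, -1.23836097e-02,
        -5.69763233e+01],
       [ 1.39845149e-02, -1.38910697e-01, -9.90206166e-01,
         1.16994721e+03],
       [ 0.00000000e+00,  0.00000000e+00,  0.00000000e+00,
         1.00000000e+00]])}
scene {'fx': 453.57006272946325, 'fy': 453.57006272946325, 'cx': 328.4351543719569, 'cy': 206.33574149985753, 'T': array([[ 3.91105726e-01,  6.82247112e-01, -6.17717726e-01,
         1.44687934e+03],
       [ 9.20282186e-01, -2.82015851e-01,  2.71196900e-01,
        -4.65010251e+02],
       [ 1.08171119e-02, -6.74541280e-01, -7.38157877e-01,
         1.12825139e+03],
       [ 0.00000000e+00,  0.00000000e+00,  0.00000000e+00,
         1.00000000e+00]])}
```

View pics/top0.png

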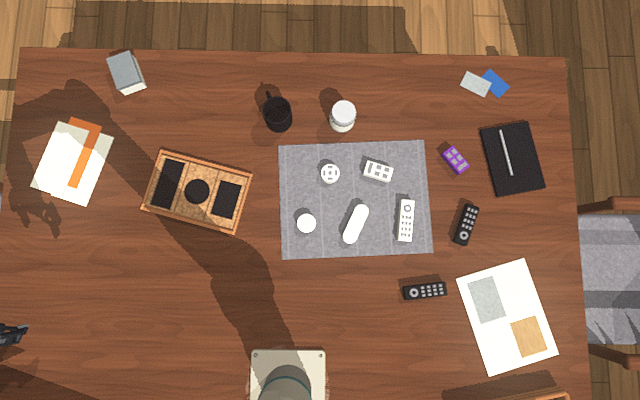

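View pics/scene0.png

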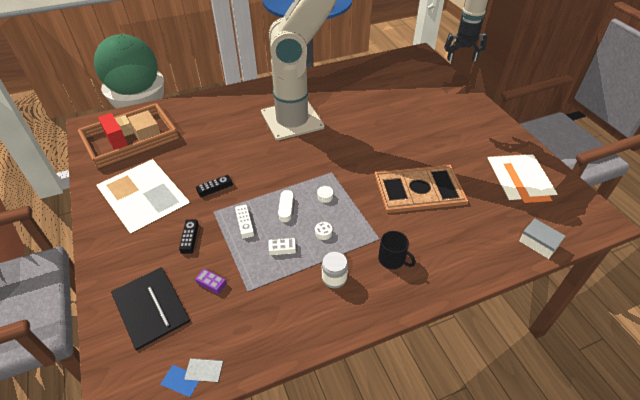

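Top view: the tray is at about (197,192), with the long hollow at (168,183), round at (197,191) and short at (229,200). The long remote is at (406,220), short (378,170), round (330,173); the case (356,223) and tin (306,223) have no keys.

```bash
cat > h.py <<'E'
import numpy as np,cv2
from cell import *
from scipy.spatial.transform import Rotation as R
def ray(c,px,z):
    px=np.atleast_2d(px).astype(float);T=c['T']
    d=np.c_[(px[:,0]-c['cx'])/c['fx'],(px[:,1]-c['cy'])/c['fy'],np.ones(len(px))]@T[:3,:3].T
    return T[:3,3]+d*((z-T[2,3])/d[:,2])[:,None]
def blobs(mask,c,z,amin):
    out=[]
    for k in cv2.findContours(mask.astype(np.uint8),cv2.RETR_EXTERNAL,cv2.CHAIN_APPROX_NONE)[0]:
        if cv2.contourArea(k)<amin: continue
        w=ray(c,k[:,0,:],z)[:,:2].astype(np.float32)
        (x,y),(a,b),t=cv2.minAreaRect(w)
        if a<b:a,b,t=b,a,t+90
        out.append((k[:,0].mean(0).round(),round(x,1),round(y,1),round(a,1),round(b,1),round((t+90)%180-90,1)))
    return out
def go(x,y,z,yawline):
    """delta in tool axes to a downward pose; yawline deg: direction of finger closing line (tool y), mod 180"""
    s=read_state();R0=R.from_euler('xyz',s['tool_rot']);p=s['eef_pos']
    best=None
    for k in(0,180):
        t=np.radians(yawline+k);yv=np.array([np.cos(t),np.sin(t),0]);zv=np.array([0,0,-1.])
        R1=R.from_matrix(np.c_[np.cross(yv,zv),yv,zv]);r=(R0.inv()*R1).as_rotvec()
        if best is None or np.linalg.norm(r)<np.linalg.norm(best):best=r
    print('q7',s['qpos'][6].round(2),'clock',s['clock'],'pos',p.round(1),'d',R0.inv().apply(np.array([x,y,z])-p).round(1),'rot',best.round(3))
E
python3 - <<'E'
from h import *
c=camera_info('top');im=get_image('top').astype(int)
m=im.min(2)>165; m[:, :280]=0;m[:,432:]=0;m[:140]=0;m[260:]=0
m=cv2.morphologyEx(m.astype(np.uint8),cv2.MORPH_CLOSE,np.ones((5,5)))
for b in blobs(m,c,29,60):print(b)
d=im.max(2)<60; d[:, :145]=0;d[:,250:]=0;d[:155]=0;d[225:]=0
print('dark')
for b in blobs(d,c,13,60):print(b)
E
```

```text
(array([349., 196.]), 529.2, -184.1, 425.1, 329.6, -86.8)
dark
(array([226., 199.]), 523.6, 188.3, 100.4, 61.0, -14.4)
(array([196., 191.]), 544.9, 274.5, 69.2, 67.8, -43.5)
(array([167., 183.]), 568.7, 360.9, 140.5, 56.2, -15.0)
```

```bash
python3 - <<'E'
from h import *
c=camera_info('top');im=get_image('top').astype(int)
for th in(200,):
    m=im.min(2)>th; m[:, :285]=0;m[:,427:]=0;m[:147]=0;m[250:]=0
    m=cv2.morphologyEx(m.astype(np.uint8),cv2.MORPH_CLOSE,np.ones((3,3)))
    for b in blobs(m,c,29,60):print(th,b)
go(580,-105,300,0)
E
```

```text
200 (array([306., 223.]), 455.1, -46.3, 51.5, 51.5, 0.7)
200 (array([355., 223.]), 455.6, -188.0, 120.0, 42.6, -24.7)
200 (array([406., 220.]), 467.1, -333.7, 120.0, 38.8, -5.6)
200 (array([330., 173.]), 601.7, -114.2, 53.5, 52.5, 0.5)
200 (array([378., 171.]), 609.4, -254.6, 80.7, 45.3, 73.7)
q7 -0.02 clock 0.2 pos [209.7 614.9 230.7] d [-582.9 -561.8  -68.6] rot [-1.000e-03  1.000e-03  1.242e+00]
```

```bash
sed -i "s/        if best is None.*/        print('option',r.round(3)); best=r if best is None or np.linalg.norm(r)<np.linalg.norm(best) else best/" h.py; python3 - <<'E'
from h import *
go(602,-114,200,-15)
E
```

```text
option [-1.000e-03  1.000e-03  1.504e+00]
option [-1.000e-03 -1.000e-03 -1.638e+00]
q7 -0.02 clock 0.2 pos [209.7 614.9 230.7] d [-606.6 -563.1   31.4] rot [-1.000e-03  1.000e-03  1.504e+00]
```

{"fn": "play_rows", "kwargs": {"deltas": [-300,-280,15,0,0,0.75,1,-300,-280,15,0,0,0.75,1,-300,-280,15,0,0,0.75,1,-300,-280,15,0,0,0.75,1,-300,-280,15,0,0,0.75,1,-300,-280,15,0,0,0.75,1,-300,-280,15,0,0,0.75,1,-300,-280,15,0,0,0.75,1]}}

```text
clock: 1.2
eef_pos: [404.8, 250.2, 216.4]
tool_rot: [-3.142, 0.001, 2.056]
force: [-0.1, -0.0, -0.8]
width: 85.8
gripper_force: 0.0
```

```bash
python3 - <<'E'
from h import *
go(602,-114,200,-15)
print(read_state()['qpos'].round(2))
E
```

```text
option [0.    0.001 0.747]
option [-1.000e-03  0.000e+00 -2.394e+00]
q7 0.04 clock 1.2 pos [404.8 250.2 216.4] d [-414.1    4.4   16.9] rot [0.    0.001 0.747]
[-0.8   0.41  0.26  2.01 -0.15  0.74  0.04]
```

{"fn": "play_rows", "kwargs": {"deltas": [-414,4,17,0,0,0.747,1,-414,4,17,0,0,0.747,1,-414,4,17,0,0,0.747,1,-414,4,17,0,0,0.747,1,-414,4,17,0,0,0.747,1,-414,4,17,0,0,0.747,1,-414,4,17,0,0,0.747,1,-414,4,17,0,0,0.747,1,-414,4,17,0,0,0.747,1,-414,4,17,0,0,0.747,1]}}

```text
clock: 2.45
eef_pos: [602.3, -107.2, 199.2]
tool_rot: [-3.141, -0.001, 1.319]
force: [0.7, -0.3, -0.4]
width: 85.5
gripper_force: 0.0
```

```bash
python3 - <<'E'
from h import *
go(602,-114,10,-15)
print(read_state()['qpos'].round(2))
c=camera_info('wrist');im=get_image('wrist');cv2.imwrite('pics/w1.png',im[:,:,::-1])
print(c['T'].round(2))
m=cv2.morphologyEx((im.min(2)>190).astype(np.uint8),cv2.MORPH_CLOSE,np.ones((25,25)))
for b in blobs(m,c,29,500):print(b)
E
```

```text
option [-0.001 -0.001  0.01 ]
option [ 2.000e-03 -1.000e-03 -3.132e+00]
q7 0.18 clock 2.45 pos [ 602.3 -107.2  199.2] d [ -6.9   1.6 189.2] rot [-0.001 -0.001  0.01 ]
[-0.13  0.64  0.43  1.67 -0.33  0.9   0.18]
[[ 9.7000e-01 -2.4000e-01 -8.0000e-02  6.2210e+02]
 [-2.5000e-01 -9.2000e-01 -3.0000e-01 -2.9620e+01]
 [ 0.0000e+00  3.1000e-01 -9.5000e-01  3.4163e+02]
 [ 0.0000e+00  0.0000e+00  0.0000e+00  1.0000e+00]]
(array([356., 283.]), 611.9, -253.7, 78.7, 42.3, 73.6)
(array([222., 264.]), 456.7, -187.5, 120.2, 41.3, -24.7)
(array([322., 181.]), 604.0, -112.8, 52.6, 51.8, -14.4)
(array([493., 187.]), 787.0, -174.1, 110.8, 80.2, 3.4)
(array([176., 155.]), 457.2, -45.9, 52.6, 52.4, -63.3)
```

View pics/w1.png

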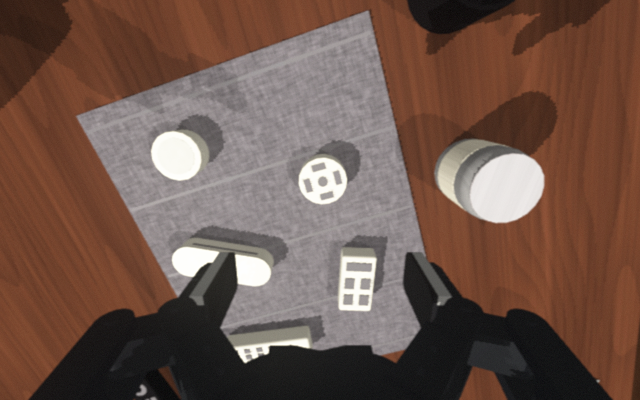

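Wrist view: the keyed round remote is at (322,181), the plain tin at (180,155). The positions agree with the top view within 2 mm, so I'll grasp.

{"fn": "play_rows", "kwargs": {"deltas": [-5,3,60,0,0,0,1,-5,3,110,0,0,0,1,-5,3,160,0,0,0,1,-5,3,189,0,0,0,1,-5,3,189,0,0,0,1,-5,3,189,0,0,0,0,-5,3,189,0,0,0,0,-5,3,189,0,0,0,0,-5,3,189,0,0,0,0,-5,3,189,0,0,0,0]}}

```text
clock: 3.75
eef_pos: [605.4, -115.3, 12.7]
tool_rot: [3.138, -0.001, 1.316]
force: [-1.7, 1.2, 6.1]
width: 52.0
gripper_force: 62.2
```

{"fn": "play_rows", "kwargs": {"deltas": [0,0,0,0,0,0,0,0,0,-40,0,0,0,0,0,0,-90,0,0,0,0,0,0,-140,0,0,0,0,0,0,-140,0,0,0,0]}}

```text
clock: 4.38
eef_pos: [607.5, -116.3, 156.0]
tool_rot: [3.131, -0.001, 1.316]
force: [-0.6, -0.2, -0.4]
width: 51.4
gripper_force: 62.8
```

```bash
python3 - <<'E'
from h import *
go(545,274.5,150,-15)
E
```

```text
option [ 0.011 -0.001  0.007]
option [ 2.000e-03  1.700e-02 -3.135e+00]
q7 0.22 clock 4.375 pos [ 607.5 -116.3  156. ] d [ 362.4 -159.1    4.7] rot [ 0.011 -0.001  0.007]
```

{"fn": "play_rows", "kwargs": {"deltas": [362,-159,5,0.011,0,0.007,0,362,-159,5,0.011,0,0.007,0,362,-159,5,0.011,0,0.007,0,362,-159,5,0.011,0,0.007,0,362,-159,5,0.011,0,0.007,0,362,-159,5,0.011,0,0.007,0,362,-159,5,0.011,0,0.007,0,362,-159,5,0.011,0,0.007,0,362,-159,5,0.011,0,0.007,0]}}

```text
clock: 5.5
eef_pos: [542.3, 272.1, 145.4]
tool_rot: [-3.131, 0.002, 1.306]
force: [0.4, -0.1, -0.1]
width: 51.5
gripper_force: 62.8
```

```bash
python3 - <<'E'
from h import *
go(545,274.5,19.5,-15)
c=camera_info('wrist');im=get_image('wrist');cv2.imwrite('pics/w2.png',im[:,:,::-1])
m=cv2.morphologyEx((im.max(2)<60).astype(np.uint8),cv2.MORPH_OPEN,np.ones((5,5)))
for b in blobs(m,c,13,800):print(b)
E
```

```text
option [-0.01   0.002 -0.003]
option [3.000e-03 1.600e-02 3.138e+00]
q7 -0.39 clock 5.5 pos [542.3 272.1 145.4] d [  3.2   3.3 125.9] rot [-0.01   0.002 -0.003]
(array([372., 346.]), 521.1, 88.7, 759.4, 210.5, -14.6)
(array([320., 173.]), 540.3, 284.7, 69.5, 50.6, 40.6)
(array([349.,  89.]), 581.4, 357.8, 114.0, 59.2, -14.5)
```

View pics/w2.png

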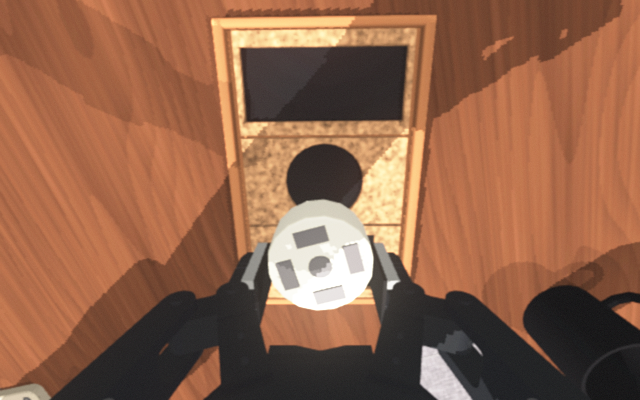

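Wrist view: the round remote is held level, keys up. The round hollow runs from (287,180) to (362,180) with its far edge at 145; the long hollow's corners are (242,47) to (403,121).

```bash
python3 - <<'E'
from h import *
c=camera_info('wrist')
p=ray(c,[(242,47),(405,45),(403,121),(246,121)],16);print(p.round(1),p.mean(0))
print(ray(c,[(287,180),(362,180),(324,145),(213,18),(437,18)],16).round(1))
E
```

```text
[[510.2 407.8  16. ]
 [642.8 373.1  16. ]
 [630.3 312.5  16. ]
 [492.9 349.8  16. ]] [569.07183209 360.78243761  16.        ]
[[512.4 287.   16. ]
 [582.5 268.2  16. ]
 [555.7 310.3  16. ]
 [494.6 434.2  16. ]
 [671.4 385.8  16. ]]
```

{"fn": "play_rows", "kwargs": {"deltas": [4,3,50,-0.01,0,0,0,4,3,95,-0.01,0,0,0,4,3,120,-0.01,0,0,0,4,3,126,-0.01,0,0,0,4,3,126,-0.01,0,0,0,4,3,126,-0.01,0,0,0]}}

```text
clock: 6.3
eef_pos: [545.4, 277.7, 20.3]
tool_rot: [3.141, -0.001, 1.307]
force: [-1.2, 0.7, 0.2]
width: 51.9
gripper_force: 62.7
```

```bash
python3 - <<'E'
from h import *
s=read_state();print(s['eef_pos'],s['force'])
E
```

```text
[545.39347807 277.66244204  20.25189571] [-1.21361305  0.67563299  0.23850862]
```

{"fn": "play_rows", "kwargs": {"deltas": [-1,0,1,0,0,0,0,-1,0,1,0,0,0,0.5,-1,0,1,0,0,0,1,-1,0,1,0,0,0,1,-1,0,1,0,0,0,1,-1,0,-50,0,0,0,1,-1,0,-100,0,0,0,1,-1,0,-150,0,0,0,1,-1,0,-150,0,0,0,1]}}

```text
clock: 7.42
eef_pos: [546.8, 278.4, 173.5]
tool_rot: [3.136, -0.006, 1.309]
force: [-0.1, -0.1, -0.7]
width: 85.4
gripper_force: 0.0
```

```bash
python3 - <<'E'
from h import *
go(611,-254,150,-16.3)
c=camera_info('wrist');im=get_image('wrist');cv2.imwrite('pics/w3.png',im[:,:,::-1])
E
```

```text
option [ 0.005 -0.006  0.022]
option [ 0.009  0.008 -3.119]
q7 -0.41 clock 7.425 pos [546.8 278.4 173.5] d [-497.8  199.8   21.8] rot [ 0.005 -0.006  0.022]
```

View pics/w3.png

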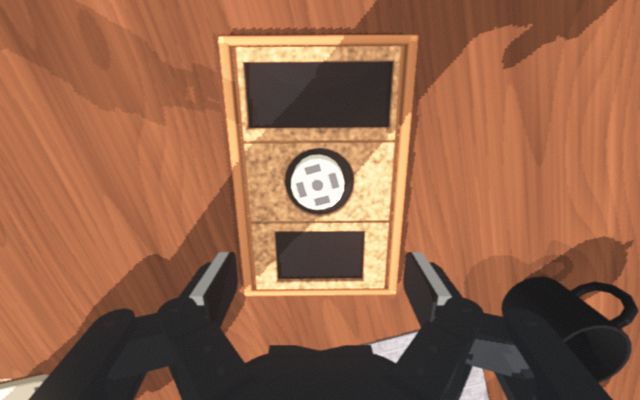

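The round remote sits centred in its hollow at (318,184). The short hollow spans (276,233) to (364,279).

```bash
python3 - <<'E'
from h import *
c=camera_info('wrist')
for q in([(276,233),(363,232),(364,279),(278,279)],[(245,62),(393,61),(391,128),(248,128)]):
    p=ray(c,q,16);print(p.round(0)[:,:2].tolist(),p.mean(0).round(1))
E
```

```text
[[482.0, 232.0], [577.0, 208.0], [565.0, 147.0], [466.0, 174.0]] [522.5 190.1  16. ]
[[507.0, 407.0], [641.0, 372.0], [628.0, 312.0], [490.0, 349.0]] [566.8 359.9  16. ]
```

{"fn": "play_rows", "kwargs": {"deltas": [-498,200,22,0.005,-0.006,0.022,1,-498,200,22,0.005,-0.006,0.022,1,-498,200,22,0.005,-0.006,0.022,1,-498,200,22,0.005,-0.006,0.022,1,-498,200,22,0.005,-0.006,0.022,1,-498,200,22,0.005,-0.006,0.022,1,-498,200,22,0.005,-0.006,0.022,1,-498,200,22,0.005,-0.006,0.022,1,-498,200,22,0.005,-0.006,0.022,1,-498,200,22,0.005,-0.006,0.022,1]}}

```text
clock: 8.72
eef_pos: [606.0, -259.8, 145.2]
tool_rot: [-3.133, 0.009, 1.281]
force: [0.3, -0.1, -0.0]
width: 85.3
gripper_force: 0.0
```

```bash
python3 - <<'E'
from h import *
c=camera_info('wrist');im=get_image('wrist')
m=cv2.morphologyEx((im.min(2)>190).astype(np.uint8),cv2.MORPH_CLOSE,np.ones((25,25)))
for b in blobs(m,c,29,500):print(b)
go(611.5,-254,10,-16.4)
E
```

```text
(array([614., 340.]), 869.8, -518.5, 66.4, 53.5, -87.2)
(array([252., 284.]), 505.5, -336.3, 45.9, 37.1, -5.6)
(array([325., 180.]), 612.2, -254.0, 77.5, 41.1, 73.5)
(array([139., 161.]), 456.4, -187.6, 120.0, 41.0, -24.6)
(array([57.,  9.]), 452.0, -64.1, 47.7, 16.8, -16.7)
option [-0.009  0.006 -0.001]
option [0.01  0.014 3.141]
q7 0.38 clock 8.775 pos [ 606.6 -256.5  145.1] d [  4.6   5.2 135. ] rot [-0.009  0.006 -0.001]
```

{"fn": "play_rows", "kwargs": {"deltas": [4,5,50,0,0,0,1,4,5,100,0,0,0,1,4,5,135,0,0,0,1,4,5,136,0,0,0,1,4,5,136,0,0,0,1,4,5,136,0,0,0,0,4,5,136,0,0,0,0,4,5,136,0,0,0,0,4,5,136,0,0,0,0,4,5,136,0,0,0,0]}}

```text
clock: 10.02
eef_pos: [614.0, -253.7, 12.5]
tool_rot: [-3.138, 0.006, 1.287]
force: [-0.1, 0.8, 5.9]
width: 40.7
gripper_force: 63.1
```

```bash
python3 - <<'E'
from h import *
s=read_state();print(s['eef_pos'],s['tool_rot'])
E
```

```text
[ 614.04202931 -253.73668558   12.53954216] [-3.13786344  0.00602853  1.28678505]
```

{"fn": "play_rows", "kwargs": {"deltas": [0,0,0,0,0,0,0,0,0,-40,0,0,0,0,0,0,-90,0,0,0,0,0,0,-140,0,0,0,0,0,0,-140,0,0,0,0]}}

```text
clock: 10.65
eef_pos: [616.8, -254.5, 155.9]
tool_rot: [3.139, 0.007, 1.287]
force: [-0.3, -0.1, -0.7]
width: 40.4
gripper_force: 62.3
```

```bash
python3 - <<'E'
from h import *
go(522.5,189,150,75)
print(read_state()['qpos'])
E
```

```text
option [-0.003  0.008 -1.593]
option [0.008 0.003 1.548]
q7 0.37 clock 10.65 pos [ 616.8 -254.5  155.9] d [ 399.3 -214.9    2.4] rot [0.008 0.003 1.548]
[ 0.1089196   0.7698075   0.4225523   1.54883404 -0.3647017   0.89803822
  0.36948292]
```

{"fn": "play_rows", "kwargs": {"deltas": [399,-215,2,0.008,0.003,1.548,0,399,-215,2,0.008,0.003,1.548,0,399,-215,2,0.008,0.003,1.548,0,399,-215,2,0.008,0.003,1.548,0,399,-215,2,0.008,0.003,1.548,0,399,-215,2,0.008,0.003,1.548,0,399,-215,2,0.008,0.003,1.548,0,399,-215,2,0.008,0.003,1.548,0,399,-215,2,0.008,0.003,1.548,0,399,-215,2,0.008,0.003,1.548,0]}}

```text
clock: 11.9
eef_pos: [518.7, 190.6, 146.9]
tool_rot: [3.141, 0.01, -0.26]
force: [0.1, -1.1, -0.9]
width: 41.0
gripper_force: 62.2
```

```bash
python3 - <<'E'
from h import *
c=camera_info('wrist');im=get_image('wrist');cv2.imwrite('pics/w4.png',im[:,:,::-1])
go(522.5,189.5,19,75)
E
```

```text
option [-0.016  0.    -3.14 ]
option [0.    0.01  0.001]
q7 -1.46 clock 11.95 pos [519.  190.2 147.2] d [  4.9  -0.2 128.2] rot [0.    0.01  0.001]
```

View pics/w4.png

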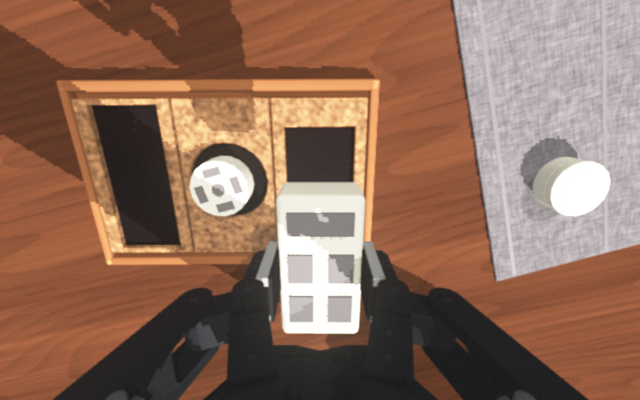

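The short remote is held squarely, lined up with its hollow (285–355, far edge row 127). Lowering it now.

{"fn": "play_rows", "kwargs": {"deltas": [4,0,50,0,0.01,0,0,4,0,95,0,0.01,0,0,4,0,122,0,0.01,0,0,4,0,129,0,0.01,0,0,4,0,129,0,0.01,0,0,4,0,129,0,0.01,0,0,4,0,129,0,0.01,0,0]}}

```text
clock: 12.82
eef_pos: [522.7, 190.0, 19.3]
tool_rot: [-3.14, -0.002, -0.261]
force: [-0.3, -0.8, -1.0]
width: 40.4
gripper_force: 62.2
```

{"fn": "play_rows", "kwargs": {"deltas": [0,0,1,0,0,0,0.4,0,0,1,0,0,0,0.65,0,0,1,0,0,0,0.65,0,0,1,0,0,0,0.65,0,0,-50,0,0,0,0.65,0,0,-100,0,0,0,0.65,0,0,-150,0,0,0,1,0,0,-150,0,0,0,1]}}

```text
clock: 13.82
eef_pos: [524.6, 189.9, 172.3]
tool_rot: [-3.137, -0.007, -0.261]
force: [0.2, -0.0, 0.2]
width: 85.7
gripper_force: 0.0
```

```bash
python3 - <<'E'
from h import *
c=camera_info('wrist');im=get_image('wrist');cv2.imwrite('pics/w5.png',im[:,:,::-1])
go(467.5,-334.5,160,84.4)
E
```

```text
option [-0.005  0.005  2.978]
option [-0.003 -0.003 -0.163]
q7 -1.49 clock 13.875 pos [522.9 190.1 170.2] d [ 81.8 521.2   8.7] rot [-0.003 -0.003 -0.163]
```

View pics/w5.png

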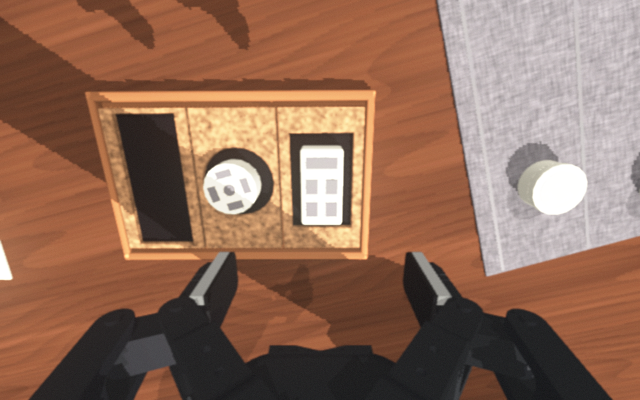

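The short remote lies inside its hollow at (322,185). Next is the long one.

{"fn": "play_rows", "kwargs": {"deltas": [82,521,9,0,0,-0.163,1,82,521,9,0,0,-0.163,1,82,521,9,0,0,-0.163,1,82,521,9,0,0,-0.163,1,82,521,9,0,0,-0.163,1,82,521,9,0,0,-0.163,1,82,521,9,0,0,-0.163,1,82,521,9,0,0,-0.163,1,82,521,9,0,0,-0.163,1,82,521,9,0,0,-0.163,1]}}

```text
clock: 15.12
eef_pos: [464.8, -336.9, 157.9]
tool_rot: [-3.141, 0.001, -0.103]
force: [-0.7, 1.0, 0.1]
width: 85.7
gripper_force: 0.0
```

```bash
python3 - <<'E'
from h import *
c=camera_info('wrist');im=get_image('wrist');cv2.imwrite('pics/w6.png',im[:,:,::-1])
m=cv2.morphologyEx((im.min(2)>190).astype(np.uint8),cv2.MORPH_CLOSE,np.ones((25,25)))
for b in blobs(m,c,29,500):print(b)
go(467.5,-334.5,10,84.4)
E
```

```text
(array([489., 385.]), 188.3, -518.7, 70.5, 28.2, 22.2)
(array([580., 308.]), 241.9, -596.0, 245.1, 185.3, 13.1)
(array([ 31., 222.]), 458.4, -44.0, 61.2, 52.2, 65.1)
(array([172., 207.]), 456.5, -188.1, 119.3, 40.7, -24.4)
(array([316., 180.]), 468.9, -333.9, 115.4, 36.0, -5.6)
option [2.000e-03 4.000e-03 3.139e+00]
option [-0.003  0.002 -0.003]
q7 -0.47 clock 15.175 pos [ 465.7 -334.6  157.7] d [2.100e+00 1.000e-01 1.477e+02] rot [-0.003  0.002 -0.003]
```

View pics/w6.png

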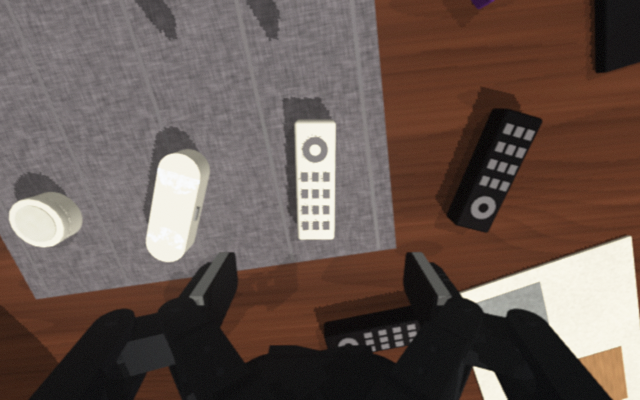

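The white keyed long remote is at (316,180), aligned with the tool and clear of its neighbours.

{"fn": "play_rows", "kwargs": {"deltas": [3,-0.5,50,0,0,0,1,3,-0.5,100,0,0,0,1,3,-0.5,140,0,0,0,1,3,-0.5,148,0,0,0,1,3,-0.5,148,0,0,0,1,3,-0.5,148,0,0,0,0,3,-0.5,148,0,0,0,0,3,-0.5,148,0,0,0,0,3,-0.5,148,0,0,0,0,3,-0.5,148,0,0,0,0]}}

```text
clock: 16.42
eef_pos: [470.7, -334.6, 12.6]
tool_rot: [-3.141, -0.003, -0.098]
force: [-0.2, 2.4, 6.8]
width: 36.6
gripper_force: 61.7
```

{"fn": "play_rows", "kwargs": {"deltas": [0,0,0,0,0,0,0,0,0,-40,0,0,0,0,0,0,-90,0,0,0,0,0,0,-140,0,0,0,0,0,0,-140,0,0,0,0]}}

```text
clock: 17.05
eef_pos: [471.5, -336.6, 155.3]
tool_rot: [3.139, -0.008, -0.098]
force: [-0.2, 0.3, -1.4]
width: 36.5
gripper_force: 60.9
```

```bash
python3 - <<'E'
from h import *
go(568,360.5,150,75)
E
```

```text
option [ 0.012  0.004 -2.978]
option [ 0.002 -0.008  0.163]
q7 -0.46 clock 17.05 pos [ 471.5 -336.6  155.3] d [  27.6 -703.2    3.4] rot [ 0.002 -0.008  0.163]
```

{"fn": "play_rows", "kwargs": {"deltas": [14,-350,0,0,0,0.08,0,14,-350,0,0,0,0.08,0,14,-350,0,0,0,0.08,0,14,-350,0,0,0,0.08,0,14,-350,0,0,0,0.08,0,14,-350,0,0,0,0.08,0,14,-350,0,0,0,0.08,0]}}

```text
clock: 17.92
eef_pos: [517.5, 16.9, 150.2]
tool_rot: [-3.139, 0.002, -0.171]
force: [-0.5, -0.5, -1.8]
width: 36.3
gripper_force: 60.9
```

```bash
python3 - <<'E'
from h import *
go(568,360.5,150,75)
E
```

```text
option [-3.000e-03 -4.000e-03 -3.051e+00]
option [-0.002  0.002  0.091]
q7 -1.07 clock 17.925 pos [517.5  16.9 150.2] d [  -8.7 -347.1    1.1] rot [-0.002  0.002  0.091]
```

{"fn": "play_rows", "kwargs": {"deltas": [-9,-347,0,0,0,0.09,0,-9,-347,0,0,0,0.09,0,-9,-347,0,0,0,0.09,0,-9,-347,0,0,0,0.09,0,-9,-347,0,0,0,0.09,0,-9,-347,0,0,0,0.09,0,-9,-347,0,0,0,0.09,0,-9,-347,0,0,0,0.09,0]}}

```text
clock: 18.92
eef_pos: [571.0, 352.9, 151.4]
tool_rot: [3.141, -0.001, -0.271]
force: [-0.7, -0.3, -1.1]
width: 36.4
gripper_force: 60.9
```

```bash
python3 - <<'E'
from h import *
c=camera_info('wrist');im=get_image('wrist');cv2.imwrite('pics/w7.png',im[:,:,::-1])
go(568,360.5,19,75)
E
```

```text
option [-1.000e-03 -1.000e-03  3.132e+00]
option [ 0.001 -0.001 -0.01 ]
q7 -1.79 clock 18.975 pos [571.1 352.7 151.8] d [ -5.2  -6.7 132.8] rot [ 0.001 -0.001 -0.01 ]
```

View pics/w7.png

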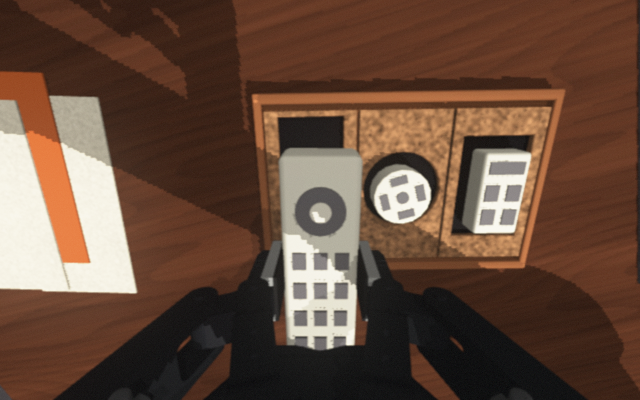

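The long remote is held square; the hollow's far edge runs (279,117) to (343,117). I'll check that against the estimate.

```bash
python3 - <<'E'
from h import *
c=camera_info('wrist');p=ray(c,[(279,117),(343,117)],16).mean(0)[:2]
print(p, p-72*np.array([np.cos(np.radians(-15)),np.sin(np.radians(-15))]))
E
```

```text
[637.40353408 342.11004106] [567.85687459 360.74501231]
```

{"fn": "play_rows", "kwargs": {"deltas": [-5,-6.5,50,0,0,-0.01,0,-5,-6.5,80,0,0,-0.01,0,-5,-6.5,90,0,0,-0.01,0,-5,-6.5,90,0,0,-0.01,0]}}

```text
clock: 19.48
eef_pos: [568.4, 361.7, 62.3]
tool_rot: [-3.141, -0.001, -0.26]
force: [1.1, -0.2, -0.8]
width: 36.6
gripper_force: 60.9
```

```bash
python3 - <<'E'
from h import *
go(568,360.5,19,75)
E
```

```text
option [ 2.00e-03 -1.00e-03 -3.14e+00]
option [-0.    -0.001  0.002]
q7 -1.72 clock 19.475 pos [568.4 361.7  62.3] d [-0.1  1.3 43.3] rot [-0.    -0.001  0.002]
```

Agrees. Lowering, releasing and retreating.

{"fn": "play_rows", "kwargs": {"deltas": [0,1,30,0,0,0,0,0,1,41,0,0,0,0,0,1,43,0,0,0,0,0,1,43,0,0,0,0,0,1,43,0,0,0,0]}}

```text
clock: 20.1
eef_pos: [568.2, 362.5, 20.1]
tool_rot: [-3.139, -0.002, -0.258]
force: [-0.6, -0.5, -1.9]
width: 36.4
gripper_force: 61.0
```

{"fn": "play_rows", "kwargs": {"deltas": [0,0,0.5,0,0,0,0.4,0,0,0.5,0,0,0,0.65,0,0,0.5,0,0,0,0.65,0,0,0.5,0,0,0,0.65,0,0,-50,0,0,0,0.65,0,0,-100,0,0,0,0.65,0,0,-160,0,0,0,1,0,0,-180,0,0,0,1,0,0,-180,0,0,0,1]}}

```text
clock: 21.22
eef_pos: [567.9, 362.4, 200.3]
tool_rot: [-3.138, -0.002, -0.258]
force: [0.1, -0.5, -0.3]
width: 85.4
gripper_force: 0.0
```

```bash
python3 - <<'E'
from h import *
im=get_image('wrist');t=get_image('top')[90:270,130:450]
cv2.imwrite('pics/w8.png',np.vstack([im,cv2.resize(t,(356,200))if 0 else np.pad(t,((0,0),(0,320),(0,0)))])[:,:,::-1])
E
```

```text
(no output)
```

View pics/w8.png

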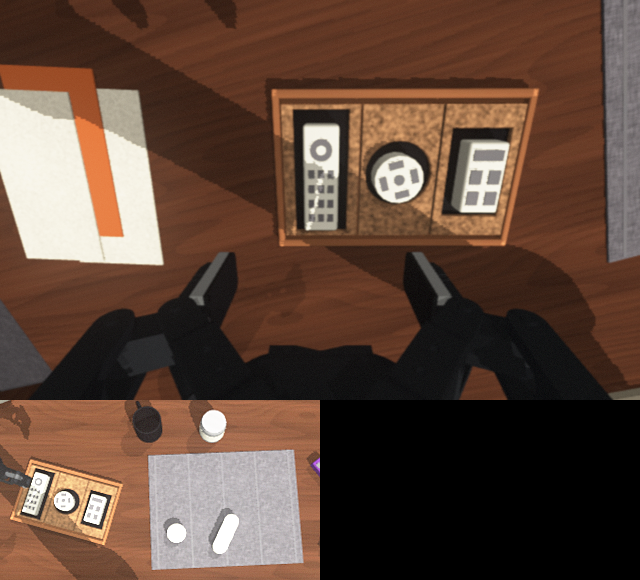

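All three sit in their hollows. The long remote's near end (row 230) looks close to the hollow's edge, so I'll measure it.

```bash
python3 - <<'E'
from h import *
c=camera_info('wrist')
a=np.radians(-15);u=np.array([np.cos(a),np.sin(a)]);v=np.array([-u[1],u[0]])
for n,q,z in(('remote',[(303,124),(338,124),(339,229),(304,229)],35),('hollow far edge',[(294,110),(349,110)],16),('remote short',[(463,139),(508,139),(500,213),(453,212)],35)):
    p=ray(c,q,z)[:,:2];print(n,p.round(0).tolist(),p.mean(0).round(1),'along',((p-[568,360.5])@u).round(1),'across',((p-[568,360.5])@v).round(1))
E
```

```text
remote [[627.0, 363.0], [617.0, 329.0], [503.0, 355.0], [514.0, 394.0]] [565.3 360.5] along [ 55.8  56.  -61.  -61.2] across [ 18.  -17.7 -21.6  18.5]
hollow far edge [[642.0, 370.0], [627.0, 313.0]] [634.4 341.8] along [68.9 69.2] across [ 28.4 -30.3]
remote short [[570.0, 207.0], [558.0, 162.0], [476.0, 176.0], [491.0, 227.0]] [523.8 192.9] along [ 41.4  41.6 -40.6 -39.7] across [-147.6 -194.2 -202.3 -149.2]
```

```bash
python3 -c "
from cell import *
print(finish_job())"
```

```text
the job is handed in; nothing more can be done
None
```

All three remotes lie flat, keys up, in their own hollows; the glasses case, mint tin, mug and can were not touched, and the job was handed in at about 21 s of the 80 s allowed.

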